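# Press the end plug into a square tube with the two-handled hand press

## Robot

A 6-joint arm with a two-finger parallel gripper is mounted at the origin on the work surface. World frame = base frame: x ahead of the robot, y to its left, z up, the work surface at z = 0. Lengths are in mm, angles in rad, forces in N, time in s.
With the tool pointing down it reaches from about 350 to 775 mm from the base axis. Payload 7.3 kg.
Tool frame: the origin (TCP) lies on the centre line of the jaws, within the pads' length; the fingertips stand 17 mm ahead of it and the grasp point (between the pads) lies 2 mm behind it; z points along the fingers, y is the line along which they close (so a half turn about z gives the same grasp; the last joint's range is limited). The gripper opens to 92 mm and grips with 3 to 60 N. Pads are 19 mm wide; open, the fingers measure 130 mm over their backs; the gripper's body (75 mm by 190 mm) begins 47 mm behind the grasp point.
Start: joints at [1.068, 0.342, 1.524, -0, 1.275, -0.146], TCP at [183.357, 491.959, 243.741] pointing down, gripper open.
Joint ranges: [-2.53, 2.53], [-0.77, 2.02], [0.04, 2.7], [-1, 4.14], [0.28, 2.66], [-3.11, 3.11]. Speed limits (rad/s): [2.57, 2.57, 3.14, 3.14, 3.14, 3.14].

## Interface

Orientations are given as [roll, pitch, yaw] about the fixed x, y, z axes, in that order (R = Rz(yaw) Ry(pitch) Rx(roll)).
In Python, from plant import bot gives the robot as it stands. The module is installed in compiled form; this text tells all that it offers.
- The arm moves only by the shell command python3 -m pendant 'ROWS'. ROWS is JSON, a list of rows, each a list of 3 entries, a list of its own where there are three numbers: the shift along the world's x, y, z as a fraction of full scale, then the turn, a rotation vector about the world's x, y, z as a fraction of full scale, then the opening, from -1 (shut) to 1 (fully open), so that 0 is half open. In form: [[[tx, ty, tz], [rx, ry, rz], claw], ...]. A call has exactly 10 rows; each row shifts and turns the commanded pose from where the row before left it; what a row does not reach is not made up. Full scale, the value 1, is 30 mm for a shift and 0.12 rad for a turn. A row lasts 1/12 s, in which the tool goes at most 41.7 mm and 7.16 degrees, less where a joint would pass 70% of its speed; a pose out of reach is approached as far as the arm can. A call with a number of a shift or a turn outside -1 to 1 is refused whole. A call with a gripper value outside its range is refused whole. The fingers move at their own pace and stop on an object; the grip force is fixed at half the most. Time passes only in rows, so rows that do not move let the fingers close, or fill a call up. It gives the time, the measured TCP pose, the force, the opening and the grip force at its end, in the units of the state.
- bot.get_obs(): the state, without advancing time (a new reading comes with each control period).
- bot.capture(name): name is "side" or "top" or "wrist"; returns the picture (480x640x3 uint8, blue, green, red); there is no depth.
- bot.camera_params(name): a dict with "fovy" (degrees; the focal length in pixels is half the picture's height over the tangent of half this angle, whatever the lens; pixels are square), "cx", "cy" (the principal point, pixels), "distortion" ([k1, k2, p1, p2, k3] as OpenCV has them; the pictures are not rectified), "camera_from_world" (4x4, takes a point from world to camera coordinates). Camera axes: x right, y down, z forward; pixel columns grow to the right and rows downward; lengths in mm; the calibration is good to about 2 mm. A picture is of the moment at which its call begins: read the wrist's pose just before it. camera_params takes no time and is no camera call; for the wrist camera it gives the pose at the moment of the call.
- bot.close_job(): hands the job in; it is judged then, once.
The state is a dict: "time": time; "joint_positions": joint angles; "dq": joint speeds; "tau": joint torques, N m; "tool_pos": TCP position; "tcp_rot": TCP orientation; "contact_force": force on the tool from outside, world axes, zero at the start; "moment": the same for the moment, N m; "grip_width": finger opening in mm; "finger_force": force on a finger pad.
Only numpy, scipy, OpenCV 4.12 (cv2) and the standard library are available. Lean on these libraries where they do the work, as an engineer would, in place of code of your own. Each camera call takes 0.05 s, during which the arm holds its last target. There are 200 camera calls.

## Task

One of the short square tubes has an end plug still standing out: lay that tube in the nest of the hand press, between the two anvils, and let go of it. Then squeeze the press's two handles slowly together until the resistance peaks and the plug gives and snaps home; stop squeezing the moment it gives, because squeezing hard on a plug that is already home spoils it, and never force the handles with more than about 25 N. Let the handles spring open, leave the tube lying in the nest, and leave everything else on the bench where it is.

Things in the scene. Friction and masses are not known exactly. Their poses are not given: they have to be found in the camera images.
- tube_mid (a point): Square steel tube to press, 25 x 25 mm, flat, about 130 g; a black plug stands out of its +y end, the -y end is closed flush. Point: middle of the whole 42 mm piece at the start, 12.5 mm over its underside. y runs along the tube: steel from -21 to +13 mm, thin stem to +17, plug head (24 x 24 mm, 4 thick) to +21. Grip the steel across its x sides.
- plug (a joint): How far the plug is pushed in: 0 standing out 4 mm, 0.004 home, head against the steel. The push along the tube climbs to a peak of about 22 N (12 to 13 N of a finger on each handle) near 1.2 mm, falls to nothing at 2 mm; from there the barbs pull the plug home and keep it. Once home it takes at most 17 N from an anvil (about 10 N of a finger).
- nest (a point): Nest of the hand press (grey plate 170 x 100 mm on the bench). Point: where the tube's middle comes to lie, 12.5 mm over the nest floor, which is 38 mm over the bench. x points from the handle ends to the pivots, y along the lying tube (plug at either end), z up. Finger room on both x sides for |y| < 14 mm, down to 20 mm over the bench. Low pivots (under 65 mm) at x +75, y +-28 mm.
- nest_lip (a point): One of the nest's four corner lips (inner upper edge, at x +17, y +18.5 mm from the nest point). They rise 6 mm over the floor at |y| 15 to 22 mm, flare outwards and hold the tube in x with about 1.5 mm to spare each side; along y the nest is open and the tube may slide. The floor is 18 mm wide in x, 44 mm long in y.
- handle_l_grip (a point): Grip of the press's +y handle: a level round bar 12 mm thick with dark sleeve, running along the press's x from 55 to 110 mm on the -x side of the nest. Point: on the bar's axis, 75 mm from the nest, 150 mm from its pivot, 50.5 mm over the bench. Open, the bars are parallel, 70 mm over their outsides. A weak spring (1 to 2 N here) opens them; each turns on its own pivot.
- handle_r_grip (a point): Grip of the -y handle, the mirror image of the other.
- anvil_seat (a point): Where the screw-set domed anvil (16 mm) sits on the +y handle, half-way from pivot to grip; its fellow is on the other handle. Anvils push twice as hard as the fingers at the grips and move half as far. The +y dome stands 24 to 35.5 mm from the nest's middle with open handles, the other 24 to 25.5, unmeasured, new each time: the plug gives when the bars have closed by 13 to 44 mm, found by feel.
- handle_l (a joint): Angle of the +y handle: 0 open, growing as it closes towards the other, at most 0.19 rad.
- handle_r (a joint): Angle of the -y handle, likewise: 0 open, growing as it closes.
- tube_done: A finished square tube, 25 x 25 x 38 mm along y, plug home. Bystander, not to be moved; origin on its underside.
- tube_bare: A bare square tube, 25 x 25 x 42 mm along y, open at both ends. Bystander, not to be moved; origin on its underside.
- rods: A row of nine rusty rods, 130 mm along x, 72 mm wide, 8 mm high. Bystander, not to be moved; origin on its underside.
- rods_grey: A row of seven thin grey rods, 160 mm along x, 42 mm wide, 6 mm high. Bystander, not to be moved; origin on its underside.
- rod: A single rusty bar, 120 mm along x, 8 x 8 mm. Bystander, not to be moved; origin on its underside.
- pliers: Long-nosed pliers with blue handles, 200 mm along x, 14 mm high, origin at their joint. Bystander, not to be moved; origin on its underside.
Things that resemble listed ones, but are neither listed nor needed, are in the scene too. Leave any green look-alike of the part that bears nest alone.

How it is judged:
By the outcome, as a careful person would: the job done as asked, in the order asked, and still so for the second after the job is handed in, with the robot touching nothing.
It also fails if it takes over 64 s, if anything falls off the work surface, if the arm or the gripper's body presses on something with over 40 N, if the wrist force passes 120 N, or if a joint passes its speed limit or range.

## Working session

There is one attempt and no reset: what is moved stays moved. The work goes in short steps, Python scripts to look and compute and a shell command to move; the robot and the scene stay as the last step left them, time stands still between calls to the robot, and variables do not carry over. Pictures are saved under pics/ and viewed, at most 10 in all, crops included, and the job is handed in when it is done.

```bash
mkdir -p pics
python3 - <<'E'
from plant import bot
import cv2
o=bot.get_obs();print(o)
for n in("top","side"):
    p=bot.camera_params(n);print(n,p)
    cv2.imwrite(f"pics/{n}0.png",bot.capture(n))
E
```

```text
{'time': 0.0, 'joint_positions': array([ 1.06803346e+00,  3.42709696e-01,  1.52500699e+00, -2.16906113e-05,
        1.27539676e+00, -1.45983683e-01]), 'dq': array([ 1.64477425e-03,  9.04234917e-04, -1.48895789e-03,  1.65781971e-03,
        5.15466613e-05, -5.13237746e-04]), 'tau': array([ 8.20058231e-04, -4.31232941e+01, -2.44225770e+01,  7.20080500e-02,
        5.57054719e-02, -9.75251965e-05]), 'tool_pos': array([183.15358852, 491.61304387, 243.05520504]), 'tcp_rot': array([-3.14008502e+00, -2.00701854e-04,  2.78481965e+00]), 'contact_force': array([-0.22549111,  0.19443568, -0.68359394]), 'moment': array([-0.00129257, -0.08127487,  0.06099164]), 'finger_force': 0.0, 'grip_width': 91.84897645395709}
top {'fovy': 53.62453276293, 'cx': 315.9586054039218, 'cy': 238.57675913041527, 'distortion': array([-0.117852,  0.      ,  0.      ,  0.      ,  0.      ]), 'camera_from_world': array([[ 8.91723559e-02, -9.96016055e-01,  5.56514691e-04,
         5.04500918e+01],
       [-9.72530114e-01, -8.71902759e-02, -2.15831031e-01,
         4.83850324e+02],
       [ 2.15019694e-01,  1.87049342e-02, -9.76430569e-01,
         1.11094576e+03],
       [ 0.00000000e+00,  0.00000000e+00,  0.00000000e+00,
         1.00000000e+00]])}
side {'fovy': 55.841497532910104, 'cx': 317.41548216527923, 'cy': 246.72278693526854, 'distortion': array([0.03518092, 0.        , 0.        , 0.        , 0.        ]), 'camera_from_world': array([[ 9.77394823e-01, -2.10671340e-01, -1.78029759e-02,
        -4.34666420e+02],
       [-1.45209619e-01, -6.07710050e-01, -7.80770556e-01,
         1.48499157e+02],
       [ 1.53666932e-01,  7.65706263e-01, -6.24564162e-01,
         9.46762239e+02],
       [ 0.00000000e+00,  0.00000000e+00,  0.00000000e+00,
         1.00000000e+00]])}
```

View pics/top0.png

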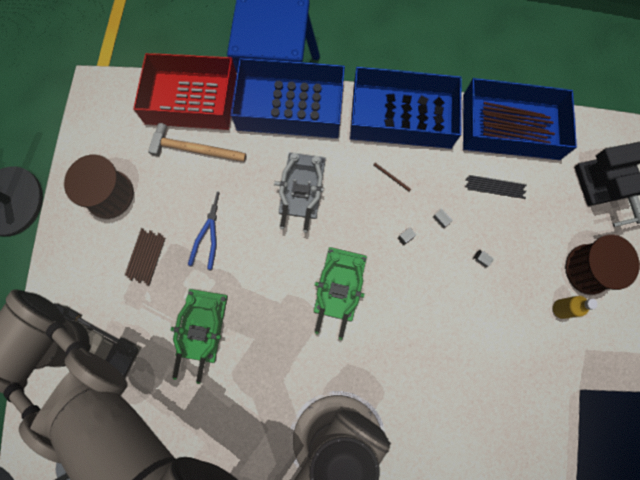

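View pics/side0.png

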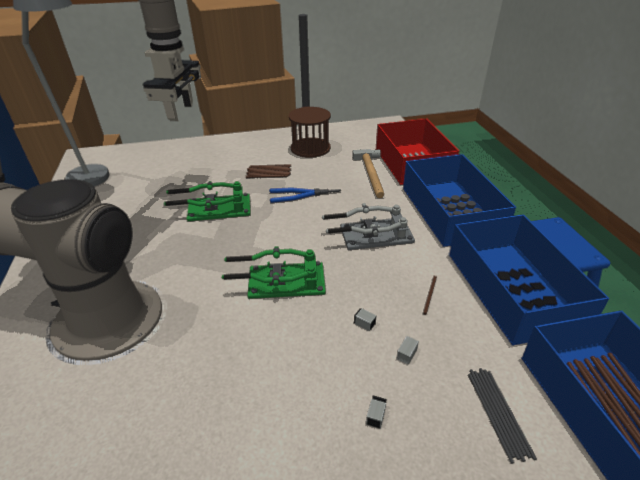

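The grey press is at about top (301,190) and side (375,230); the two green ones are look-alikes. The tube candidates in the top view are A (406,236), B (442,218) and C (483,258). In the side view they are at (365,319), (407,349) and (376,411). I'll enlarge these next.

```bash
cat > h.py <<'E'
import numpy as np,cv2
from plant import bot
def cam(n):
    p=bot.camera_params(n);f=240/np.tan(np.radians(p["fovy"]/2))
    return np.array([[f,0,p["cx"]],[0,f,p["cy"]],[0,0,1]]),p["distortion"],np.array(p["camera_from_world"])
def ray(c,uv):
    K,d,T=c;q=cv2.undistortPoints(np.array([[uv]],float),K,d)[0,0]
    R=T[:3,:3];return -R.T@T[:3,3],R.T@np.array([q[0],q[1],1])
def plane(c,uv,z):
    o,d=ray(c,uv);return o+d*(z-o[2])/d[2]
def proj(c,P):
    K,d,T=c;r=cv2.Rodrigues(T[:3,:3])[0]
    return cv2.projectPoints(np.array(P,float).reshape(-1,3),r,T[:3,3],K,d)[0][:,0]
E
python3 - <<'E'
from h import *
c=cam("top");s=cam("side")
t=cv2.imread("pics/top0.png");i=cv2.imread("pics/side0.png")
R=lambda a,k:cv2.resize(a,None,fx=k,fy=k,interpolation=cv2.INTER_CUBIC)
a=R(t[200:275,390:500],3.6);b=R(i[300:435,340:440],3)
p=R(t[145:240,265:340],4.);
W=np.zeros((600,800,3),np.uint8)
W[:a.shape[0],:a.shape[1]]=a
W[:b.shape[0],400:400+b.shape[1]]=b[:,:400]
q=R(t[145:240,265:340],3.2);q=q[:325];W[275:275+q.shape[0],:q.shape[1]]=q
cv2.imwrite("pics/crop.png",W)
for n,u in dict(A=(406,236),B=(442,218),C=(483,258)).items():print(n,plane(c,u,25).round())
for n,u in dict(A=(365,319),B=(407,349),C=(376,411)).items():print(n,plane(s,u,12).round())
for u in((301,190),(281,228),(306,230),(296,155),(315,157)):print(u,plane(c,u,50).round())
E
```

```text
A [ 510. -132.   25.]
B [ 566. -222.   25.]
C [ 471. -331.   25.]
A [ 514. -134.   12.]
B [ 569. -224.   12.]
C [ 473. -333.   12.]
(301, 190) [599. 142.  50.]
(281, 228) [497. 182.  50.]
(306, 230) [497. 120.  50.]
(296, 155) [692. 164.  50.]
(315, 157) [691. 115.  50.]
```

View pics/crop.png

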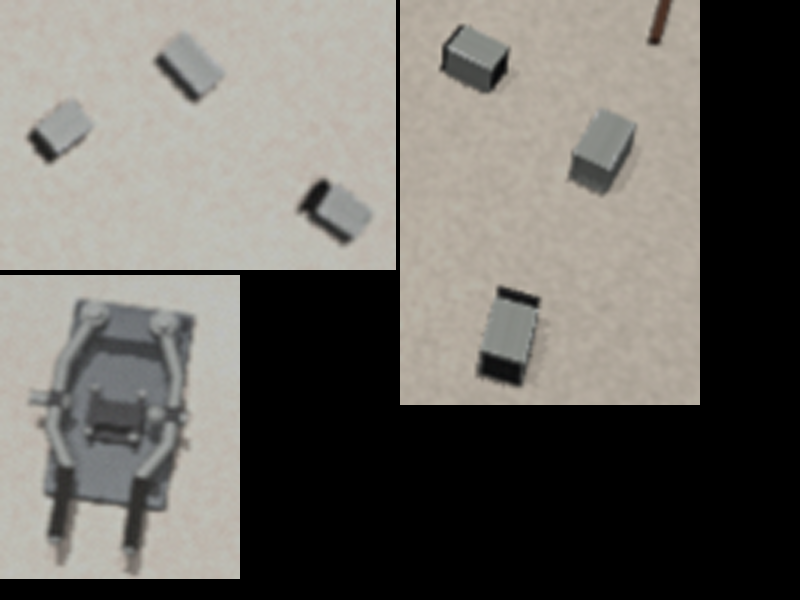

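C is the tube with the plug standing out: it shows a black head with a gap at its +x/+y end and is black at both ends. A is short (38 mm) and so finished. B has grey steel over its full 42 mm and is bare. I'll go over C and confirm with the wrist camera.

```bash
python3 -m pendant '[[[0.9,-1,0],[0,0,-1],1],[[0.9,-1,0],[0,0,-1],1],[[0.9,-1,0],[0,0,-1],1],[[0.9,-1,0],[0,0,-1],1],[[0.9,-1,0],[0,0,-1],1],[[0.9,-1,0],[0,0,-1],1],[[0.9,-1,0],[0,0,-1],1],[[0.9,-1,0],[0,0,-1],1],[[0.9,-1,0],[0,0,-1],1],[[0.9,-1,0],[0,0,-1],1]]'
python3 -m pendant '[[[0,-1,0],[0,0,-1],1],[[0,-1,0],[0,0,-1],1],[[0,-1,0],[0,0,-1],1],[[0,-1,0],[0,0,-1],1],[[0,-1,0],[0,0,-1],1],[[0,-1,0],[0,0,-0.8],1],[[0,-1,0],[0,0,0],1],[[0,-1,0],[0,0,0],1],[[0,-1,0],[0,0,0],1],[[0,-1,0],[0,0,0],1]]'
python3 -m pendant '[[[0.06,-0.9,0],[0,0,0],1],[[0.06,-0.9,0],[0,0,0],1],[[0.06,-0.9,0],[0,0,0],1],[[0.06,-0.9,0],[0,0,0],1],[[0.06,-0.9,0],[0,0,0],1],[[0.06,-0.9,0],[0,0,0],1],[[0.06,-0.9,0],[0,0,0],1],[[0.06,-0.8,0],[0,0,0],1],[[0.06,-0.4,0],[0,0,0],1],[[0,0,0],[0,0,0],1]]'
python3 - <<'E'
from h import *
o=bot.get_obs();print(o["time"],o["tool_pos"],o["tcp_rot"],o["joint_positions"])
c=cam("wrist");np.save("c1.npy",np.array(c,object),allow_pickle=True)
i=bot.capture("wrist");cv2.imwrite("pics/w1.png",i)
print(c[2],proj(c,[472,-332,12]))
E
```

```text
time: 0.93
tool_pos: [454.2, 190.1, 243.6]
tcp_rot: [-3.141, 0.0, 1.579]
contact_force: [0.7, 0.9, -0.6]
grip_width: 91.8
finger_force: 0.0
time: 1.77
tool_pos: [452.9, -109.4, 243.5]
tcp_rot: [-3.141, 0.0, 0.889]
contact_force: [0.8, 0.4, -0.5]
grip_width: 92.2
finger_force: 0.0
time: 2.6
tool_pos: [469.3, -335.1, 242.9]
tcp_rot: [-3.141, 0.0, 0.886]
contact_force: [-0.3, 1.1, -0.6]
grip_width: 91.7
finger_force: 0.0
2.6 [ 469.31584022 -335.0527916   242.85722026] [-3.14097941e+00  2.83350829e-04  8.86309878e-01] [-7.52716276e-01  4.38269285e-01  1.37790201e+00 -3.34471154e-04
  1.32601387e+00 -6.81485871e-02]
[[ 7.75573647e-01 -6.31256852e-01 -5.52125731e-04 -5.74938580e+02]
 [-6.04953967e-01 -7.43506724e-01  2.85006049e-01  5.57584235e-02]
 [-1.80322531e-01 -2.20709170e-01 -9.58525559e-01  4.00730470e+02]
 [ 0.00000000e+00  0.00000000e+00  0.00000000e+00  1.00000000e+00]] [[315.88445188 198.86933497]]
```

View pics/w1.png

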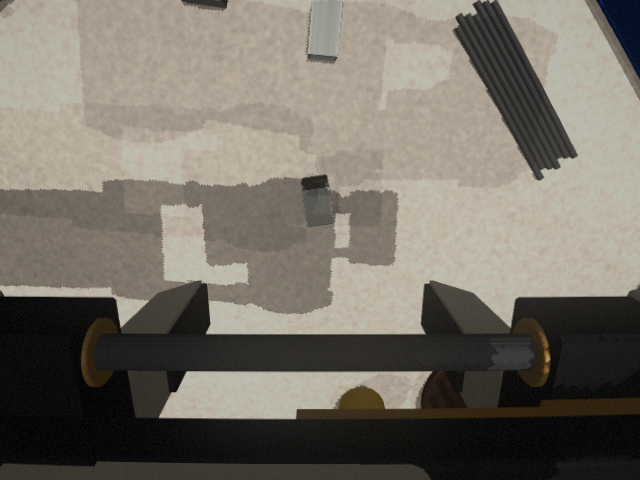

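C is confirmed: steel at (318,205), with a stem gap and a black head at (315,182), upwards in the picture. An enlarged crop will give its edges.

Run:
```python
import cv2
i=cv2.imread("pics/w1.png")[165:240,285:365]
i=cv2.resize(i,None,fx=8,fy=8,interpolation=cv2.INTER_NEAREST)
i=cv2.convertScaleAbs(i,alpha=1.7,beta=10)
for k in range(0,80,10): cv2.putText(i,str(285+k),(k*8,10),0,.35,(0,0,255));cv2.line(i,(k*8,0),(k*8,600),(0,0,160),1)
for k in range(5,75,10): cv2.putText(i,str(165+k),(0,k*8),0,.35,(0,0,255));cv2.line(i,(0,k*8),(640,k*8),(0,0,160),1)
cv2.imwrite("pics/w1c.png",i)
```

```text
(no output)
```

View pics/w1c.png

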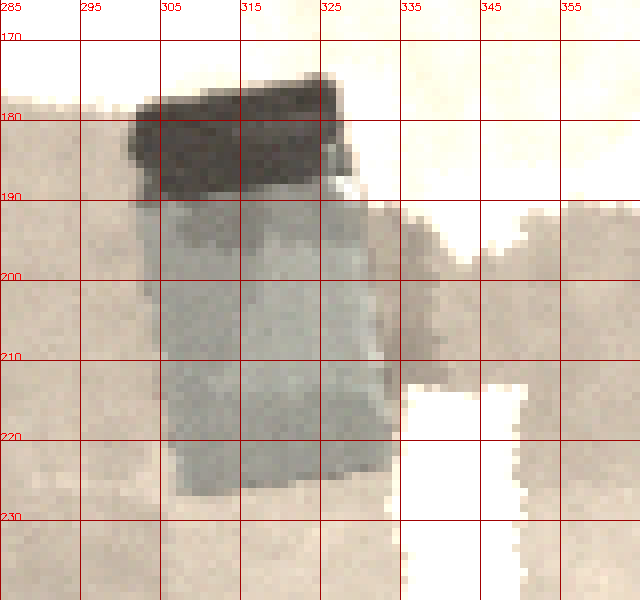

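Run:
```python
from h import *
K,d,T=np.load("c1.npy",allow_pickle=True);c=(K.astype(float),d.astype(float),T.astype(float))
print("cam",ray(c,(320,240))[0])
P={k:plane(c,u,25)[:2] for k,u in dict(bl=(307.3,227),br=(333.5,223.7),tl=(302.3,191.5),tr=(330,188)).items()}
for k in P:print(k,P[k].round(1))
v=(P['tl']-P['bl'])+(P['tr']-P['br']);print("len",np.linalg.norm(v)/2,"wid",np.linalg.norm(P['br']-P['bl']))
w=P['br']-P['bl'];a1=np.arctan2(v[1],v[0]);a2=np.arctan2(w[1],w[0])+np.pi/2;print("ang",a1,a2)
a=(a1+a2)/2;st=sum(P.values())/4
e=np.array([np.cos(a),np.sin(a)]);print("steel mid",st,"mid of piece",st+4*e)
# press from top view
t=cam("top");
for n,u in dict(hl=(265+57/3.2,145+(550-275)/3.2),hr=(265+132/3.2,145+(562-275)/3.2)).items():print(n,plane(t,u,50.5))
for u in ((118,415-275),(95,312-275),(165,325-275)):
  print(plane(t,(265+u[0]/3.2,145+u[1]/3.2),50).round(1))
```

```text
cam [ 518.20167482 -274.44757127  383.77706807]
bl [ 451.  -345.3]
br [ 471.6 -358.1]
tl [ 468.4 -317.1]
tr [ 489.6 -330.3]
len 33.132740813906416 wid 24.184917342275988
ang 1.006091484190202 1.0174573790244859
steel mid [ 470.14156718 -337.70267791] mid of piece [ 472.26299614 -334.31158086]
hl [489.84697177 176.59763776  50.5       ]
hr [485.55776423 118.13329845  50.5       ]
[602.9 140.3  50. ]
[687.7 167.   50. ]
[681.6 110.1  50. ]
```

```bash
python3 -m pendant '[[[0.08,0,-1],[0,0,1],1],[[0,0,-1],[0,0,0.03],1],[[0,0,-1],[0,0,0],1],[[0,0,-1],[0,0,0],1],[[0,0,-1],[0,0,0],1],[[0,0,-1],[0,0,0],1],[[0,0,-0.7],[0,0,0],1],[[0,0,-0.5],[0,0,0],1],[[0,0,-0.22],[0,0,0],1],[[0,0,0],[0,0,0],0]]'
python3 -m pendant '[[[0,0,0],[0,0,0],-1],[[0,0,0],[0,0,0],-1],[[0,0,0],[0,0,0],-1],[[0,0,0],[0,0,0],-1],[[0,0,0],[0,0,0],-1],[[0,0,0],[0,0,0],-1],[[0,0,0],[0,0,0],-1],[[0,0,0],[0,0,0],-1],[[0,0,0],[0,0,0],-1],[[0,0,0],[0,0,0],-1]]'
```

```text
time: 3.48
tool_pos: [471.4, -331.1, 19.9]
tcp_rot: [-3.138, -0.001, 1.014]
contact_force: [-0.1, 0.3, 1.1]
grip_width: 88.7
finger_force: 0.0
time: 4.32
tool_pos: [472.0, -333.1, 21.1]
tcp_rot: [3.141, 0.0, 1.012]
contact_force: [0.9, 0.1, 1.0]
grip_width: 24.9
finger_force: 30.0
```

```bash
python3 -m pendant '[[[0,0,0.7],[0,0,0],-1],[[0,0,1],[0,0,0],-1],[[0,0.3,1],[0,0,0.4],-1],[[0.2,0.8,1],[0,0,0.4],-1],[[0.27,0.9,0.9],[0,0,0.4],-1],[[0.27,0.9,0.9],[0,0,0.4],-1],[[0.27,1,0.5],[0,0,0.4],-1],[[0.27,1,0],[0,0,0.4],-1],[[0.27,1,0],[0,0,0.4],-1],[[0.27,1,0],[0,0,0.4],-1]]'
python3 -m pendant '[[[0.27,1,0],[0,0,0.4],-1],[[0.27,1,0],[0,0,0.4],-1],[[0.27,1,0],[0,0,0],-1],[[0.27,1,0],[0,0,0],-1],[[0.27,1,0],[0,0,0],-1],[[0.27,1,0],[0,0,0],-1],[[0.27,1,0],[0,0,0],-1],[[0.3,1,0],[0,0,0],-1],[[0.3,0.6,0],[0,0,0],-1],[[0.1,0.3,0],[0,0,0],-1]]'
python3 - <<'E'
from h import *
o=bot.get_obs();print(o["time"],o["tool_pos"],o["tcp_rot"],o["grip_width"],o["dq"].round(3))
c=cam("wrist");np.save("c2.npy",np.array(c,object),allow_pickle=True)
i=bot.capture("wrist");cv2.imwrite("pics/w2.png",i)
E
```

```text
time: 5.15
tool_pos: [526.6, -124.6, 201.4]
tcp_rot: [3.141, 0.0, 1.399]
contact_force: [0.7, 0.7, -1.6]
grip_width: 24.7
finger_force: 30.0
time: 5.98
tool_pos: [604.6, 143.7, 200.5]
tcp_rot: [-3.141, -0.001, 1.495]
contact_force: [0.2, -0.0, -1.7]
grip_width: 24.9
finger_force: 30.0
5.9833 [604.57450858 143.68556018 200.54460929] [-3.14129495e+00 -5.35684453e-04  1.49490870e+00] 24.90392793912308 [ 0.13   0.093 -0.158 -0.019  0.079  0.143]
```

View pics/w2.png

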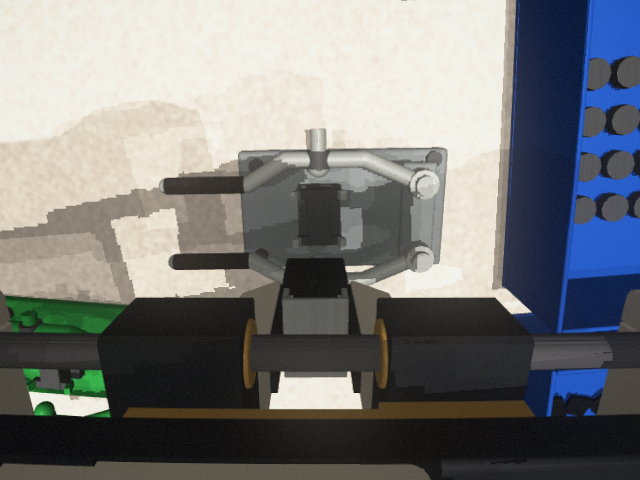

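The picture shows the nest's dark floor around (319,213) with its lips. The bars run (163,186)-(243,184) and (172,262)-(250,261), with pivots at (425,184) and (420,260). The held tube is level, with its plug towards the press's +y.

```bash
python3 - <<'E'
import cv2
i=cv2.imread("pics/w2.png")[140:275,230:450]
i=cv2.resize(i,None,fx=3.6,fy=3.6,interpolation=cv2.INTER_CUBIC)
i=cv2.convertScaleAbs(i,alpha=1.8,beta=20)
for k in range(0,220,20): cv2.putText(i,str(230+k),(int(k*3.6),10),0,.35,(0,0,255));cv2.line(i,(int(k*3.6),0),(int(k*3.6),6),(0,0,255),1)
for k in range(0,135,20): cv2.putText(i,str(140+k),(0,int(k*3.6)+4),0,.35,(0,0,255))
cv2.imwrite("pics/w2c.png",i)
E
python3 - <<'E'
from h import *
K,d,T=np.load("c2.npy",allow_pickle=True);c=(K.astype(float),d.astype(float),T.astype(float))
for n,u,z in [("tipL",(160,186),50.5),("endL",(243,184),50.5),("tipR",(169,262),50.5),("endR",(250,261),50.5),("pivL",(425,183),62),("pivR",(420,259),62),("plateTL",(239,150),15),("plateTR",(446,149),15)]:print(n,plane(c,u,z).round(1))
E
```

```text
tipL [494.5 182.   50.5]
endL [555.1 178.8  50.5]
tipR [490.7 123.5  50.5]
endR [553.  119.7  50.5]
pivL [683.3 171.8  62. ]
pivR [679.7 115.9  62. ]
plateTL [548.5 200.8  15. ]
plateTR [712.3 189.5  15. ]
```

View pics/w2c.png

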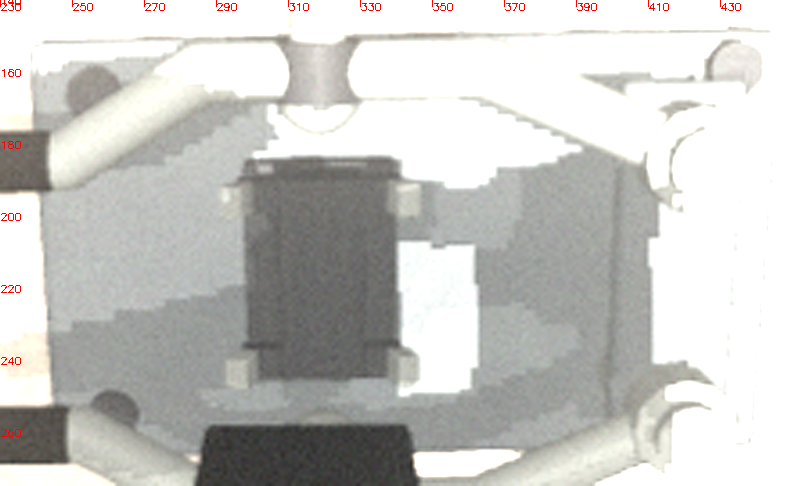

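Run:
```python
from h import *
K,d,T=np.load("c2.npy",allow_pickle=True);c=(K.astype(float),d.astype(float),T.astype(float))
L=[plane(c,u,43)[:2] for u in((295.3,195),(341.9,195),(296.7,242.2),(341.7,241.4))]
m=sum(L)/4;print(np.round(L,1),m)
v=(L[0]+L[1]-L[2]-L[3])/2;w=(L[1]+L[3]-L[0]-L[2])/2
print(np.linalg.norm(v),np.linalg.norm(w),np.arctan2(v[1],v[0])-np.pi/2,np.arctan2(w[1],w[0]))
a=-.058;ex=np.array([np.cos(a),np.sin(a)]);ey=np.array([-ex[1],ex[0]])
tip=(np.array([494.5,182])+[490.7,123.5])/2;piv=(np.array([683.3,171.8])+[679.7,115.9])/2
print("from tips",tip+110*ex,"from piv",piv-75*ex)
t=cam("top");print(proj(t,[[*m,43]]),"lips as seen top ~(301.6,188)")
o=bot.get_obs();print(o["tool_pos"],o["tcp_rot"])
```

```text
[[591.6 166.5]
 [626.2 163.9]
 [589.4 129.7]
 [624.  127.8]] [607.79627286 146.98667893]
36.54115827675063 34.72426456114815 -0.059734181013249676 -0.06532543897903427
from tips [602.41503186 146.37357645] from piv [606.62611464 148.19756151]
[[299.50346506 187.57046934]] lips as seen top ~(301.6,188)
[604.54913186 143.94907727 200.45225888] [-3.14119338e+00 -8.05159067e-04  1.49509270e+00]
```

Run:
```python
from h import *
K,d,T=np.load("c2.npy",allow_pickle=True);c=(K.astype(float),d.astype(float),T.astype(float))
tp=np.array([604.57,143.69,200.54]);a=1.4949
ey=np.array([np.cos(a),np.sin(a),0]);ex=np.array([ey[1],-ey[0],0]);ez=np.array([0,0,1])
for x,y,z,n in[(-12.5,12,4,"steel+y L"),(12.5,12,4,"R"),(-12.5,-10,4,"L"),(12.5,-10,4,"R"),(-12,20,3.5,"head L"),(12,20,3.5,"R"),(-12,20,-20.5,"low L"),(12,20,-20.5,"R")]:
    print(n,proj(c,tp+x*ex+y*ey+z*ez)[0].round(1))
i=cv2.imread("pics/w2.png")[250:345,250:385]
i=cv2.resize(i,None,fx=5.9,fy=5.9,interpolation=cv2.INTER_NEAREST);i=cv2.convertScaleAbs(i,alpha=1.8,beta=20)
for k in range(0,135,10): cv2.putText(i,str(250+k),(int(k*5.9),10),0,.35,(0,0,255));cv2.line(i,(int(k*5.9),0),(int(k*5.9),560),(0,0,150),1)
for k in range(0,95,10): cv2.putText(i,str(250+k),(0,int(k*5.9)+4),0,.35,(0,0,255))
cv2.imwrite("pics/w2d.png",i)
```

```text
steel+y L [281.1 302. ]
R [348.6 302.1]
L [282.5 353.8]
R [347.1 353.8]
head L [282.1 281.5]
R [347.7 281.6]
low L [286.5 259.4]
R [343.3 259.4]
```

View pics/w2d.png

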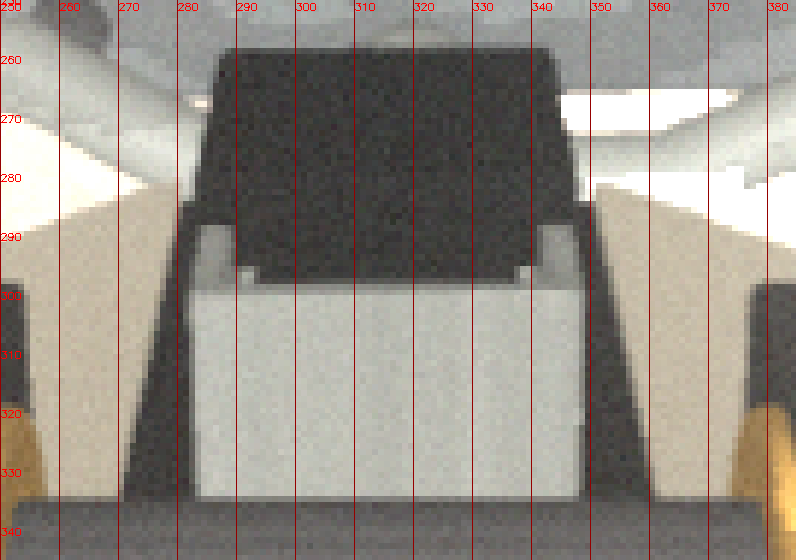

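```bash
python3 -m pendant '[[[0.1,0.09,0],[0,0,0.13],-1],[[0,0,-0.8],[0,0,0],-1],[[0,0,-0.9],[0,0,0],-1],[[0,0,-0.9],[0,0,0],-1],[[0,0,-0.7],[0,0,0],-1],[[0,0,-0.5],[0,0,0],-1],[[0,0,-0.2],[0,0,0],-1],[[0,0,0],[0,0,0],-1],[[0,0,0],[0,0,0],-1],[[0,0,0],[0,0,0],-1]]'
```

```text
time: 6.87
tool_pos: [608.2, 143.2, 82.6]
tcp_rot: [3.139, -0.0, 1.508]
contact_force: [0.3, 0.8, -1.2]
grip_width: 24.4
finger_force: 30.0
```

```bash
python3 -m pendant '[[[0,0,0],[0,0,0],-1],[[0,0,0],[0,0,0],-1],[[0,0,0],[0,0,0],-1],[[0,0,0],[0,0,0],-1],[[0,0,0],[0,0,0],-1],[[0,0,0],[0,0,0],-1],[[0,0,0],[0,0,0],-1],[[0,0,0],[0,0,0],-1],[[0,0,0],[0,0,0],-1],[[0,0,0],[0,0,0],-1]]'
python3 - <<'E'
from h import *
for _ in range(2):
    o=bot.get_obs();c=cam("wrist");print(o["tool_pos"],o["tcp_rot"],o["joint_positions"]);i=bot.capture("wrist")
np.save("c3.npy",np.array(c,object),allow_pickle=True);cv2.imwrite("pics/w3.png",i)
print("expect nest lips",proj(c,[[591.6,166.5,43],[626.2,163.9,43],[607.8,147,43]]))
E
```

```text
time: 7.7
tool_pos: [607.2, 143.7, 81.1]
tcp_rot: [3.142, 0.0, 1.508]
contact_force: [-0.3, 0.2, -1.2]
grip_width: 25.0
finger_force: 30.0
[607.24357182 143.66828308  81.1092709 ] [3.14157125e+00 4.53723101e-05 1.50803824e+00] [ 1.09600152e-01  6.78076820e-01  1.43231839e+00 -5.63828072e-05
  1.03118413e+00  1.72387208e-01]
[607.27198663 143.66571946  81.1066181 ] [3.14149810e+00 8.13367810e-06 1.50797244e+00] [ 1.09579285e-01  6.78084330e-01  1.43231178e+00 -2.82484572e-05
  1.03110479e+00  1.72417684e-01]
expect nest lips [[278.08624468 242.80101174]
 [353.00379863 243.75655347]
 [315.59281757 279.82165273]]
```

View pics/w3.png

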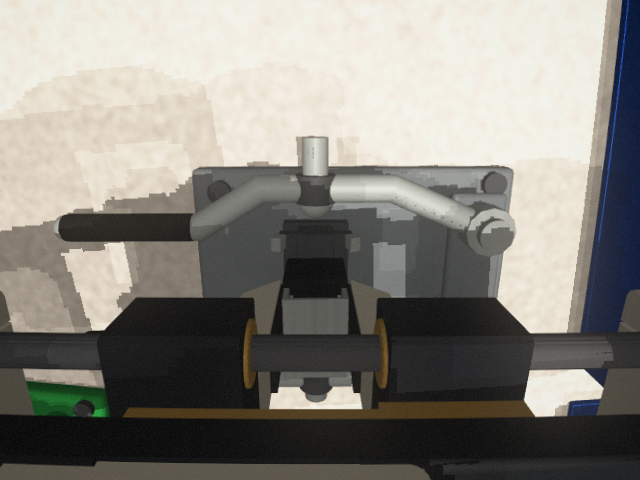

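```bash
python3 -m pendant '[[[0,0.05,0],[0,0,0],-1],[[0,0.05,-0.1],[0,0,0],-1],[[0,0,-0.15],[0,0,0],-1],[[0,0,-0.15],[0,0,0],-1],[[0,0,-0.1],[0,0,0],-1],[[0,0,-0.08],[0,0,0],-1],[[0,0,-0.06],[0,0,0],-1],[[0,0,-0.05],[0,0,0],-1],[[0,0,-0.02],[0,0,0],-1],[[0,0,0],[0,0,0],-1]]'
```

```text
time: 8.63
tool_pos: [607.2, 146.6, 59.7]
tcp_rot: [-3.141, 0.0, 1.508]
contact_force: [-0.0, 0.4, -1.6]
grip_width: 24.5
finger_force: 30.0
```

```bash
python3 -m pendant '[[[0,0,0],[0,0,0],-1],[[0,0,0],[0,0,0],-1],[[0,0,0],[0,0,0],-1],[[0,0,0],[0,0,0],-1],[[0,0,0],[0,0,0],-1],[[0,0,0],[0,0,0],-1],[[0,0,0],[0,0,0],-1],[[0,0,0],[0,0,0],-1],[[0,0,0],[0,0,0],-1],[[0,0,0],[0,0,0],-1]]'
```

```text
time: 9.47
tool_pos: [607.3, 146.7, 59.8]
tcp_rot: [3.141, 0.0, 1.508]
contact_force: [-0.2, -0.1, -2.5]
grip_width: 24.6
finger_force: 30.0
```

```bash
python3 -m pendant '[[[0,0,-0.02],[0,0,0],-1],[[0,0,0],[0,0,0],-1],[[0,0,0],[0,0,0],-0.3],[[0,0,0],[0,0,0],-0.2],[[0,0,0],[0,0,0],-0.1],[[0,0,0],[0,0,0],-0.02],[[0,0,0],[0,0,0],-0.02],[[0,0,0.3],[0,0,0],-0.02],[[0,0,0.7],[0,0,0],-0.02],[[0,0,1],[0,0,0],-0.02]]'
python3 -m pendant '[[[0,0,1],[0,0,0],-0.02],[[0,0,1],[0,0,0],-0.02],[[-0.6,0,0.8],[0,0,0],0.2],[[-0.6,0,0],[0,0,0],0.5],[[-0.6,0,0],[0,0,0],1],[[-0.6,0,0],[0,0,0],1],[[-0.6,0,0],[0,0,0],1],[[0,0,0],[0,0,0],1],[[0,0,0],[0,0,0],1],[[0,0,0],[0,0,0],1]]'
python3 - <<'E'
from h import *
o=bot.get_obs();c=cam("wrist");print(o["tool_pos"],o["tcp_rot"]);i=bot.capture("wrist")
np.save("c4.npy",np.array(c,object),allow_pickle=True);cv2.imwrite("pics/w4.png",i)
print("nest",proj(c,[[607.5,147,63]]))
cv2.imwrite("pics/top4.png",bot.capture("top"))
E
```

```text
time: 10.3
tool_pos: [605.7, 146.4, 118.0]
tcp_rot: [-3.137, 0.001, 1.508]
contact_force: [0.7, -0.6, -0.1]
grip_width: 45.1
finger_force: 0.0
time: 11.13
tool_pos: [518.1, 146.7, 204.0]
tcp_rot: [3.14, -0.0, 1.508]
contact_force: [0.3, 0.4, -0.8]
grip_width: 90.4
finger_force: 0.0
[518.13742993 146.69206595 203.97248461] [ 3.13971064e+00 -2.93032478e-04  1.50797054e+00]
nest [[438.32466243 221.23913864]]
```

View pics/w4.png

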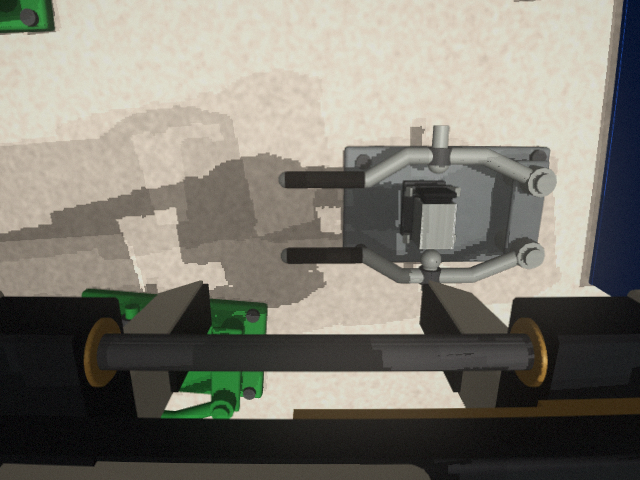

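The tube lies in the nest at about (437,222), with its head towards +y and both anvils clear of it. Next I'll turn the gripper and go down over the handles.

```bash
python3 -m pendant '[[[0.05,0.014,0],[0,0,1],1],[[0.05,0.014,0],[0,0,1],1],[[0.05,0.014,0],[0,0,1],1],[[0.05,0.014,0],[0,0,1],1],[[0.05,0.014,0],[0,0,1],1],[[0.05,0.014,0],[0,0,1],1],[[0.05,0.014,0],[0,0,1],1],[[0.05,0.014,0],[0,0,1],1],[[0.05,0.014,0],[0,0,1],1],[[0.03,0.014,0],[0,0,1],1]]'
python3 -m pendant '[[[0,0,0],[0,0,1],1],[[0,0,0],[0,0,1],1],[[0,0,0],[0,0,1],1],[[0,0,0],[0,0,0.11],1],[[0,0,-0.5],[0,0,0],1],[[0,0,-0.7],[0,0,0],1],[[0,0,-0.7],[0,0,0],1],[[0,0,-0.5],[0,0,0],1],[[0,0,0],[0,0,0],1],[[0,0,0],[0,0,0],1]]'
python3 - <<'E'
from h import *
o=bot.get_obs();c=cam("wrist");print(o["tool_pos"],o["tcp_rot"]);i=bot.capture("wrist")
cv2.imwrite("pics/w5.png",i)
# handle sleeves by darkness in image: print dark runs on a scan at grip x
P=proj(c,[[532.5,y,50.5] for y in range(90,216,2)])
g=cv2.cvtColor(i,cv2.COLOR_BGR2GRAY)
print([(y,int(g[int(round(v)),int(round(u))])) for y,(u,v) in zip(range(90,216,2),P) if 0<=v<480 and 0<=u<640])
E
```

```text
time: 12.07
tool_pos: [532.5, 150.8, 202.9]
tcp_rot: [3.142, -0.0, 2.714]
contact_force: [-0.1, 0.4, -0.1]
grip_width: 91.7
finger_force: 0.0
time: 12.9
tool_pos: [531.7, 150.8, 130.8]
tcp_rot: [-3.141, -0.002, 3.079]
contact_force: [-0.3, -0.0, -0.2]
grip_width: 91.9
finger_force: 0.0
[531.69976723 150.76465085 130.7674782 ] [-3.14138290e+00 -1.53941348e-03  3.07896291e+00]
[(90, 184), (92, 182), (94, 184), (96, 187), (98, 186), (100, 186), (102, 180), (104, 180), (106, 189), (108, 189), (110, 95), (112, 120), (114, 123), (116, 33), (118, 31), (120, 37), (122, 31), (124, 33), (126, 31), (128, 50), (130, 116), (132, 119), (134, 118), (136, 120), (138, 115), (140, 117), (142, 115), (144, 118), (146, 117), (148, 120), (150, 65), (152, 63), (154, 67), (156, 65), (158, 70), (160, 69), (162, 68), (164, 65), (166, 78), (168, 85), (170, 68), (172, 69), (174, 34), (176, 33), (178, 37), (180, 34), (182, 37), (184, 38), (186, 39), (188, 82), (190, 83), (192, 78), (194, 136), (196, 134), (198, 133), (200, 142), (202, 144), (204, 140), (206, 139), (208, 137), (210, 135), (212, 132), (214, 138)]
```

The bars are centred at y 121.5 and 180, so the middle is 150.8, as planned. Going down.

```bash
python3 -m pendant '[[[0,0,-0.5],[0,0,0],1],[[0,0,-0.7],[0,0,0],1],[[0,0,-0.6],[0,0,0],1],[[0,0,-0.5],[0,0,0],1],[[0,0,-0.3],[0,0,0],1],[[0,0,-0.03],[0,0,0],1],[[0,0,0],[0,0,0],0.9],[[0,0,0],[0,0,0],0.8],[[0,0,0],[0,0,0],0.7],[[0,0,0],[0,0,0],0.61]]'
python3 -m pendant '[[[0,0,0],[0,0,0],0.6],[[0,0,0],[0,0,0],0.59],[[0,0,0],[0,0,0],0.58],[[0,0,0],[0,0,0],0.57],[[0,0,0],[0,0,0],0.56],[[0,0,0],[0,0,0],0.55],[[0,0,0],[0,0,0],0.54],[[0,0,0],[0,0,0],0.53],[[0,0,0],[0,0,0],0.52],[[0,0,0],[0,0,0],0.51]]'
```

```text
time: 13.78
tool_pos: [532.3, 151.0, 53.4]
tcp_rot: [3.141, 0.002, 3.081]
contact_force: [0.4, 0.5, -0.1]
grip_width: 76.6
finger_force: 0.0
time: 14.62
tool_pos: [531.6, 150.8, 52.3]
tcp_rot: [3.142, -0.0, 3.081]
contact_force: [0.3, -0.8, 0.9]
grip_width: 69.5
finger_force: 0.5
```

```bash
python3 -m pendant '[[[0,0,0],[0,0,0],0.5],[[0,0,0],[0,0,0],0.485],[[0,0,0],[0,0,0],0.47],[[0,0,0],[0,0,0],0.455],[[0,0,0],[0,0,0],0.44],[[0,0,0],[0,0,0],0.43],[[0,0,0],[0,0,0],0.42],[[0,0,0],[0,0,0],0.41],[[0,0,0],[0,0,0],0.4],[[0,0,0],[0,0,0],0.39]]'
python3 -m pendant '[[[0,0,0],[0,0,0],0.385],[[0,0,0],[0,0,0],0.38],[[0,0,0],[0,0,0],0.375],[[0,0,0],[0,0,0],0.37],[[0,0,0],[0,0,0],0.365],[[0,0,0],[0,0,0],0.36],[[0,0,0],[0,0,0],0.355],[[0,0,0],[0,0,0],0.35],[[0,0,0],[0,0,0],0.345],[[0,0,0],[0,0,0],0.34]]'
```

```text
time: 15.45
tool_pos: [531.6, 150.9, 52.3]
tcp_rot: [3.142, -0.0, 3.081]
contact_force: [-0.6, 0.3, 1.9]
grip_width: 64.2
finger_force: 1.2
time: 16.28
tool_pos: [531.6, 150.9, 52.3]
tcp_rot: [3.142, -0.0, 3.081]
contact_force: [-2.3, 0.0, 1.3]
grip_width: 61.8
finger_force: 1.3
```

```bash
python3 -m pendant '[[[0,0,0],[0,0,0],0.335],[[0,0,0],[0,0,0],0.33],[[0,0,0],[0,0,0],0.325],[[0,0,0],[0,0,0],0.32],[[0,0,0],[0,0,0],0.315],[[0,0,0],[0,0,0],0.31],[[0,0,0],[0,0,0],0.305],[[0,0,0],[0,0,0],0.3],[[0,0,0],[0,0,0],0.3],[[0,0,0],[0,0,0],0.3]]'
```

```text
time: 17.12
tool_pos: [531.6, 150.9, 52.3]
tcp_rot: [3.142, -0.0, 3.081]
contact_force: [-1.0, 0.2, 1.2]
grip_width: 59.8
finger_force: 1.3
```

```bash
python3 -m pendant '[[[0,0,0],[0,0,0],0.295],[[0,0,0],[0,0,0],0.29],[[0,0,0],[0,0,0],0.285],[[0,0,0],[0,0,0],0.28],[[0,0,0],[0,0,0],0.275],[[0,0,0],[0,0,0],0.27],[[0,0,0],[0,0,0],0.265],[[0,0,0],[0,0,0],0.26],[[0,0,0],[0,0,0],0.26],[[0,0,0],[0,0,0],0.26]]'
```

```text
time: 17.95
tool_pos: [531.6, 150.8, 52.3]
tcp_rot: [3.142, -0.0, 3.081]
contact_force: [-2.4, -0.5, 0.7]
grip_width: 57.9
finger_force: 1.4
```

```bash
python3 -m pendant '[[[0,0,0],[0,0,0],0.255],[[0,0,0],[0,0,0],0.25],[[0,0,0],[0,0,0],0.245],[[0,0,0],[0,0,0],0.24],[[0,0,0],[0,0,0],0.235],[[0,0,0],[0,0,0],0.23],[[0,0,0],[0,0,0],0.225],[[0,0,0],[0,0,0],0.22],[[0,0,0],[0,0,0],0.215],[[0,0,0],[0,0,0],0.21]]'
```

```text
time: 18.78
tool_pos: [531.6, 150.8, 52.3]
tcp_rot: [3.142, -0.0, 3.081]
contact_force: [-2.7, 0.1, 0.1]
grip_width: 55.6
finger_force: 1.7
```

```bash
python3 -m pendant '[[[0,0,0],[0,0,0],0.205],[[0,0,0],[0,0,0],0.2],[[0,0,0],[0,0,0],0.195],[[0,0,0],[0,0,0],0.19],[[0,0,0],[0,0,0],0.185],[[0,0,0],[0,0,0],0.18],[[0,0,0],[0,0,0],0.175],[[0,0,0],[0,0,0],0.17],[[0,0,0],[0,0,0],0.17],[[0,0,0],[0,0,0],0.17]]'
```

```text
time: 19.62
tool_pos: [531.6, 150.9, 52.3]
tcp_rot: [3.142, -0.0, 3.081]
contact_force: [-2.6, -1.5, 0.2]
grip_width: 53.7
finger_force: 1.7
```

```bash
python3 -m pendant '[[[0,0,0],[0,0,0],0.165],[[0,0,0],[0,0,0],0.16],[[0,0,0],[0,0,0],0.155],[[0,0,0],[0,0,0],0.15],[[0,0,0],[0,0,0],0.145],[[0,0,0],[0,0,0],0.14],[[0,0,0],[0,0,0],0.135],[[0,0,0],[0,0,0],0.13],[[0,0,0],[0,0,0],0.125],[[0,0,0],[0,0,0],0.12]]'
```

```text
time: 20.45
tool_pos: [531.6, 150.9, 52.4]
tcp_rot: [3.141, 0.0, 3.081]
contact_force: [-3.1, -0.8, 0.3]
grip_width: 51.2
finger_force: 1.8
```

```bash
python3 -m pendant '[[[0,0,0],[0,0,0],0.115],[[0,0,0],[0,0,0],0.11],[[0,0,0],[0,0,0],0.105],[[0,0,0],[0,0,0],0.1],[[0,0,0],[0,0,0],0.095],[[0,0,0],[0,0,0],0.09],[[0,0,0],[0,0,0],0.085],[[0,0,0],[0,0,0],0.08],[[0,0,0],[0,0,0],0.075],[[0,0,0],[0,0,0],0.07]]'
```

```text
time: 21.28
tool_pos: [531.7, 150.9, 52.3]
tcp_rot: [3.142, 0.0, 3.081]
contact_force: [-2.7, -0.6, 1.0]
grip_width: 49.1
finger_force: 1.8
```

```bash
python3 -m pendant '[[[0,0,0],[0,0,0],0.065],[[0,0,0],[0,0,0],0.06],[[0,0,0],[0,0,0],0.055],[[0,0,0],[0,0,0],0.05],[[0,0,0],[0,0,0],0.045],[[0,0,0],[0,0,0],0.04],[[0,0,0],[0,0,0],0.035],[[0,0,0],[0,0,0],0.03],[[0,0,0],[0,0,0],0.025],[[0,0,0],[0,0,0],0.02]]'
```

```text
time: 22.12
tool_pos: [531.7, 150.9, 52.4]
tcp_rot: [3.141, 0.0, 3.081]
contact_force: [-2.3, -0.2, -0.1]
grip_width: 47.0
finger_force: 1.9
```

```bash
python3 -m pendant '[[[0,0,0],[0,0,0],0.015],[[0,0,0],[0,0,0],0.01],[[0,0,0],[0,0,0],0.005],[[0,0,0],[0,0,0],0],[[0,0,0],[0,0,0],-0.005],[[0,0,0],[0,0,0],-0.01],[[0,0,0],[0,0,0],-0.015],[[0,0,0],[0,0,0],-0.02],[[0,0,0],[0,0,0],-0.025],[[0,0,0],[0,0,0],-0.03]]'
```

```text
time: 22.95
tool_pos: [531.7, 150.9, 52.4]
tcp_rot: [3.141, 0.0, 3.081]
contact_force: [-2.6, -0.6, -0.3]
grip_width: 44.8
finger_force: 1.9
```

```bash
python3 -m pendant '[[[0,0,0],[0,0,0],-0.035],[[0,0,0],[0,0,0],-0.04],[[0,0,0],[0,0,0],-0.045],[[0,0,0],[0,0,0],-0.05],[[0,0,0],[0,0,0],-0.055],[[0,0,0],[0,0,0],-0.06],[[0,0,0],[0,0,0],-0.065],[[0,0,0],[0,0,0],-0.07],[[0,0,0],[0,0,0],-0.075],[[0,0,0],[0,0,0],-0.08]]'
```

```text
time: 23.78
tool_pos: [531.7, 150.9, 52.4]
tcp_rot: [3.141, 0.0, 3.081]
contact_force: [-1.6, 0.0, 0.0]
grip_width: 42.3
finger_force: 1.9
```

```bash
python3 -m pendant '[[[0,0,0],[0,0,0],-0.085],[[0,0,0],[0,0,0],-0.09],[[0,0,0],[0,0,0],-0.095],[[0,0,0],[0,0,0],-0.1],[[0,0,0],[0,0,0],-0.105],[[0,0,0],[0,0,0],-0.11],[[0,0,0],[0,0,0],-0.115],[[0,0,0],[0,0,0],-0.12],[[0,0,0],[0,0,0],-0.125],[[0,0,0],[0,0,0],-0.13]]'
```

```text
time: 24.62
tool_pos: [531.7, 150.9, 52.4]
tcp_rot: [3.141, 0.0, 3.081]
contact_force: [-0.6, -0.2, -0.2]
grip_width: 39.7
finger_force: 2.0
```

```bash
python3 -m pendant '[[[0,0,0],[0,0,0],-0.135],[[0,0,0],[0,0,0],-0.14],[[0,0,0],[0,0,0],-0.145],[[0,0,0],[0,0,0],-0.15],[[0,0,0],[0,0,0],-0.155],[[0,0,0],[0,0,0],-0.16],[[0,0,0],[0,0,0],-0.165],[[0,0,0],[0,0,0],-0.17],[[0,0,0],[0,0,0],-0.175],[[0,0,0],[0,0,0],-0.18]]'
```

```text
time: 25.45
tool_pos: [531.8, 150.9, 52.4]
tcp_rot: [3.141, 0.0, 3.081]
contact_force: [0.6, 0.0, -0.5]
grip_width: 37.9
finger_force: 3.9
```

The resistance is rising, so smaller steps from here.

```bash
python3 -m pendant '[[[0,0,0],[0,0,0],-0.182],[[0,0,0],[0,0,0],-0.184],[[0,0,0],[0,0,0],-0.186],[[0,0,0],[0,0,0],-0.188],[[0,0,0],[0,0,0],-0.19],[[0,0,0],[0,0,0],-0.192],[[0,0,0],[0,0,0],-0.194],[[0,0,0],[0,0,0],-0.196],[[0,0,0],[0,0,0],-0.198],[[0,0,0],[0,0,0],-0.2]]'
```

```text
time: 26.28
tool_pos: [531.8, 150.8, 52.4]
tcp_rot: [3.141, 0.0, 3.081]
contact_force: [0.4, -0.9, -1.1]
grip_width: 36.8
finger_force: 5.8
```

```bash
python3 -m pendant '[[[0,0,0],[0,0,0],-0.202],[[0,0,0],[0,0,0],-0.204],[[0,0,0],[0,0,0],-0.206],[[0,0,0],[0,0,0],-0.208],[[0,0,0],[0,0,0],-0.21],[[0,0,0],[0,0,0],-0.212],[[0,0,0],[0,0,0],-0.214],[[0,0,0],[0,0,0],-0.216],[[0,0,0],[0,0,0],-0.218],[[0,0,0],[0,0,0],-0.22]]'
```

```text
time: 27.12
tool_pos: [531.8, 150.8, 52.3]
tcp_rot: [3.141, 0.0, 3.081]
contact_force: [1.1, -1.2, -1.4]
grip_width: 35.9
finger_force: 8.0
```

```bash
python3 -m pendant '[[[0,0,0],[0,0,0],-0.222],[[0,0,0],[0,0,0],-0.224],[[0,0,0],[0,0,0],-0.226],[[0,0,0],[0,0,0],-0.228],[[0,0,0],[0,0,0],-0.23],[[0,0,0],[0,0,0],-0.232],[[0,0,0],[0,0,0],-0.234],[[0,0,0],[0,0,0],-0.236],[[0,0,0],[0,0,0],-0.238],[[0,0,0],[0,0,0],-0.24]]'
```

```text
time: 27.95
tool_pos: [531.8, 150.9, 52.4]
tcp_rot: [3.141, 0.0, 3.081]
contact_force: [2.9, -1.6, -0.9]
grip_width: 35.4
finger_force: 10.3
```

```bash
python3 -m pendant '[[[0,0,0],[0,0,0],-0.242],[[0,0,0],[0,0,0],-0.244],[[0,0,0],[0,0,0],-0.246],[[0,0,0],[0,0,0],-0.248],[[0,0,0],[0,0,0],-0.25],[[0,0,0],[0,0,0],-0.252],[[0,0,0],[0,0,0],-0.254],[[0,0,0],[0,0,0],-0.256],[[0,0,0],[0,0,0],-0.258],[[0,0,0],[0,0,0],-0.26]]'
```

```text
time: 28.78
tool_pos: [531.8, 150.8, 52.4]
tcp_rot: [3.141, 0.0, 3.081]
contact_force: [4.9, -1.5, -0.5]
grip_width: 34.5
finger_force: 12.2
```

```bash
python3 -m pendant '[[[0,0,0],[0,0,0],-0.262],[[0,0,0],[0,0,0],-0.264],[[0,0,0],[0,0,0],-0.266],[[0,0,0],[0,0,0],-0.268],[[0,0,0],[0,0,0],-0.27],[[0,0,0],[0,0,0],-0.272],[[0,0,0],[0,0,0],-0.274],[[0,0,0],[0,0,0],-0.276],[[0,0,0],[0,0,0],-0.278],[[0,0,0],[0,0,0],-0.28]]'
```

```text
time: 29.62
tool_pos: [531.8, 150.9, 52.4]
tcp_rot: [3.141, 0.0, 3.081]
contact_force: [4.2, -2.0, -1.0]
grip_width: 33.0
finger_force: 12.4
```

```bash
python3 -m pendant '[[[0,0,0],[0,0,0],-0.282],[[0,0,0],[0,0,0],-0.284],[[0,0,0],[0,0,0],-0.286],[[0,0,0],[0,0,0],-0.288],[[0,0,0],[0,0,0],-0.29],[[0,0,0],[0,0,0],-0.292],[[0,0,0],[0,0,0],-0.294],[[0,0,0],[0,0,0],-0.296],[[0,0,0],[0,0,0],-0.298],[[0,0,0],[0,0,0],-0.3]]'
```

```text
time: 30.45
tool_pos: [531.3, 150.9, 52.3]
tcp_rot: [-3.142, -0.001, 3.081]
contact_force: [1.5, -0.5, 0.8]
grip_width: 31.9
finger_force: 2.1
```

The force dropped from 12.4 N to the spring's 2.1 N, so the plug has given. I'll open the handles and withdraw.

```bash
python3 -m pendant '[[[0,0,0],[0,0,0],-0.25],[[0,0,0],[0,0,0],-0.15],[[0,0,0],[0,0,0],-0.05],[[0,0,0],[0,0,0],0.08],[[0,0,0],[0,0,0],0.2],[[0,0,0],[0,0,0],0.33],[[0,0,0],[0,0,0],0.46],[[0,0,0],[0,0,0],0.6],[[0,0,0],[0,0,0],0.8],[[0,0,0],[0,0,0],1]]'
python3 -m pendant '[[[0,0,0],[0,0,0],1],[[0,0,0],[0,0,0],1],[[0,0,0],[0,0,0],1],[[0,0,0.3],[0,0,0],1],[[0,0,0.6],[0,0,0],1],[[0,0,0.8],[0,0,0],1],[[0,0,0.8],[0,0,0],1],[[0,0,0.8],[0,0,0],1],[[0,0,0.5],[0,0,0],1],[[0,0,0],[0,0,0],1]]'
python3 - <<'E'
from h import *
o=bot.get_obs();c=cam("wrist");i=bot.capture("wrist");cv2.imwrite("pics/w6.png",i)
print(o["tool_pos"],o["contact_force"])
g=cv2.cvtColor(i,cv2.COLOR_BGR2GRAY)
ys=range(90,216,2);P=proj(c,[[532.5,y,50.5] for y in ys])
print("bars dark",[y for y,(u,v) in zip(ys,P) if 0<=v<480 and 0<=u<640 and g[int(v),int(u)]<45])
# profile along the tube's top (nest y axis)
e=np.array([.06,.998]);s=np.arange(-40,41)
for off in(-6,0,6):
  Q=proj(c,[[*(np.array([607.4+off,147])+k*e),63] for k in s])
  print([(int(k),int(g[int(round(v)),int(round(u))])) for k,(u,v) in zip(s,Q) if 0<=v<479 and 0<=u<639])
t=cam("top");it=bot.capture("top");g=cv2.cvtColor(it,cv2.COLOR_BGR2GRAY)
Q=proj(t,[[*(np.array([607.4,147])+k*e),63] for k in s[::2]]);print([(int(k),int(g[int(round(v)),int(round(u))])) for k,(u,v) in zip(s[::2],Q)])
E
```

```text
time: 31.28
tool_pos: [532.0, 150.9, 52.4]
tcp_rot: [3.141, 0.001, 3.081]
contact_force: [0.1, 0.4, -0.2]
grip_width: 82.2
finger_force: 0.0
time: 32.12
tool_pos: [533.5, 151.2, 170.6]
tcp_rot: [3.14, 0.007, 3.081]
contact_force: [0.7, 0.4, 0.3]
grip_width: 92.2
finger_force: 0.0
[533.54369375 151.17117549 170.64256879] [0.70249633 0.38473064 0.31382817]
bars dark [118, 120, 122, 124, 126, 128, 174, 176, 178, 182, 184, 186]
[(-40, 48), (-39, 52), (-38, 86), (-37, 75), (-36, 74), (-35, 78), (-34, 75), (-33, 78), (-32, 83), (-31, 89), (-30, 80), (-29, 75), (-28, 71), (-27, 67), (-26, 62), (-25, 55), (-24, 54), (-23, 68), (-22, 71), (-21, 67), (-20, 58), (-19, 47), (-18, 43), (-17, 42), (-16, 41), (-15, 42), (-14, 88), (-13, 84), (-12, 84), (-11, 84), (-10, 87), (-9, 84), (-8, 84), (-7, 88), (-6, 85), (-5, 85), (-4, 84), (-3, 83), (-2, 85), (-1, 84), (0, 85), (1, 85), (2, 86), (3, 81), (4, 82), (5, 86), (6, 86), (7, 84), (8, 82), (9, 86), (10, 80), (11, 85), (12, 82), (13, 83), (14, 85), (15, 80), (16, 81), (17, 84), (18, 85), (19, 60), (20, 34), (21, 31), (22, 34), (23, 40), (24, 67), 
[... 1546 characters left out ...]
3, 40), (14, 46), (15, 45), (16, 40), (17, 40), (18, 40), (19, 46), (20, 42), (21, 43), (22, 41), (23, 41), (24, 42), (25, 43), (26, 38), (27, 44), (28, 42), (29, 45), (30, 41), (31, 42), (32, 43), (33, 44), (34, 45), (35, 47), (36, 47), (37, 49), (38, 43), (39, 41), (40, 47)]
[(-40, 107), (-38, 94), (-36, 70), (-34, 70), (-32, 48), (-30, 43), (-28, 65), (-26, 65), (-24, 82), (-22, 66), (-20, 37), (-18, 26), (-16, 26), (-14, 30), (-12, 36), (-10, 42), (-8, 52), (-6, 62), (-4, 68), (-2, 63), (0, 57), (2, 53), (4, 53), (6, 50), (8, 54), (10, 53), (12, 53), (14, 53), (16, 53), (18, 53), (20, 53), (22, 53), (24, 53), (26, 53), (28, 55), (30, 54), (32, 54), (34, 56), (36, 53), (38, 54), (40, 53)]
```

The steel runs from -14.5 to 19 mm along the nest, with the head directly against it to 23.5 mm. That makes 38 mm overall, so the plug is home, and the bars are open again. Handing in.

```bash
python3 -c "
from plant import bot
print(bot.close_job())"
```

```text
the job is handed in; nothing more can be done
None
```

The job is handed in at about 32 s: the plug gave at about 12.4 N per finger and measures home (38 mm overall), the handles are open, and the tube lies in the nest about 4 to 5 mm towards the +y handle, because the -y anvil pushed it along during the squeeze.

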